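# Check both spring corners of the tilt plate

## Robot

A 7-joint arm with a two-finger parallel gripper is mounted at the origin on a cart in front of the work surface, level with it; the furniture and walls round the work are solid. World frame = base frame: x ahead of the robot, y to its left, z up, the work surface at z = 0. Lengths are in m, angles in rad, forces in N, time in s.
With the tool pointing down it reaches from about 0.4 to 0.9 m from the base axis. Payload 5.6 kg.
Tool frame: the origin (TCP) lies at the very end of the fingers, on their centre line; the grasp point (between the pads) lies 19 mm behind it (ctrl.grip_point_offset is the distance from the TCP to the grasp point, in m); z points along the fingers, x is the direction in which the jaws open and shut, and the axes are right-handed (so a half turn about z gives the same grasp; the last joint's range is limited). The gripper opens to 92 mm and grips with 3 to 60 N. Pads are 20 mm wide; open, the fingers measure 128 mm over their backs; the gripper's body (75 mm by 189 mm) begins 69 mm behind the grasp point.
Start: joints at [-1.37, 0.468, -0.012, 1.603, 0.006, 1.071, -0.056], TCP at [0.157, 0.631, 0.215] pointing down, gripper open.
Joint ranges: [-2.53, 2.53], [-0.31, 2.02], [-1.57, 1.55], [0.28, 2.44], [-1.29, 4.43], [0.15, 1.84], [-2.92, 2.92]. Speed limits (rad/s): [2.57, 2.57, 3.14, 3.14, 3.14, 3.14, 3.14].

## Interface

Orientations are given as [roll, pitch, yaw] about the fixed x, y, z axes, in that order (R = Rz(yaw) Ry(pitch) Rx(roll)).
In Python, from bench import ctrl gives the robot as it stands.
- The arm moves only by the tool play_rows, never from a script. Its argument "targets" is text: rows parted by semicolons, each of 7 numbers parted by spaces: the shift along the world's x, y, z in mm, then the turn, a rotation vector about the world's x, y, z in rad, then the opening, from -1 (shut) to 1 (fully open). In form: tx ty tz wx wy wz hand; .... A call has 1 to 20 rows; each row shifts and turns the commanded pose from where the row before left it; what a row does not reach is not made up. A row lasts 1/10 s, in which the tool goes at most 50 mm and 8.59 degrees, less where a joint would pass 70% of its speed; a pose out of reach is approached as far as the arm can. A call with a gripper value outside its range is refused whole. The fingers move at their own pace and stop on an object; "force" is the grip in N (left out, the last holds). Time passes only in rows, so rows that do not move let the fingers close. It gives the time, the measured TCP pose, the force and the opening at its end, in the units of the state.
- ctrl.observe(): the state, without advancing time (a new reading comes with each control period).
- ctrl.snapshot(name): name is "side" or "top"; returns the picture (480x640x3 uint8, blue, green, red); there is no depth.
- ctrl.camera_params(name): a dict with "fx", "fy", "cx", "cy" (pixels), "k1" (the pictures are not rectified: a ray, as slopes to the right and down, at radius r is drawn at 1 + k1 r^2 times it, then the intrinsics apply), "position" and "orientation" of the camera in the world. Camera axes: x right, y down, z forward; pixel columns grow to the right and rows downward; lengths in m; the calibration is good to about 2 mm. A picture is of the moment at which its call begins. camera_params takes no time and is no camera call.
- ctrl.sign_off(): hands the job in, once; it reports no verdict.
The state is a dict: "time": time; "joint_positions": joint angles; "dq": joint speeds; "tau": joint torques, N m; "eef_pos": TCP position; "tool_rot": TCP orientation; "contact_force": force on the tool from outside, world axes, zero at the start; "ft_torque": the same for the moment, N m; "gripper_width": finger opening in m.
Only numpy, scipy, OpenCV 4.12 (cv2) and the standard library are available. Lean on these libraries where they do the work, as an engineer would, in place of code of your own. Each camera call takes 0.05 s, during which the arm holds its last target.

## Task

Check the springs of the tilt plate with the fingertips: press the red-capped corner down until its pointer lies within the height of the red clip on its scale, keep it there for about a second, and let it come fully up again; then do the same at the blue-capped corner with the blue clip. Do not push a pointer down past its clip, press only one corner at a time, and leave the clips, the bush on the plate and everything else on the desk where they are, and pick nothing up.

Things in the scene. Friction and masses are not known exactly. Their poses are not given: they have to be found in the camera images.
- tilt_base: the tilt plate unit, bolted down: dark steel base 94 x 94 x 12 mm, origin at the centre of its underside on the desk, z up. Above it an aluminium plate 90 x 90 x 8 mm, top 62 mm above the desk when level. In this frame (mm): pivot corner at (35, 35), spring with red cap at (-35, 35), spring with blue cap at (35, -35). Tallest parts: two white scales, to 78 mm, and the bush, to 82 mm
- pivot (a point): pivot of the plate, 58 mm above the desk, where its two tilt axes cross: pressing the red cap sinks only the red corner, pressing the blue cap only the blue one. From each cap a pointer runs on outward (red along the base's -x, blue along its -y) and its two prongs straddle an upright white scale
- red_cap (a point): centre of the top face of the red push cap, 22 mm across, 69 mm above the desk when up. It lies 70 mm from the pivot, its pointer's tip 120 mm, so the tip sinks 1.7 times as far as the cap. Pushing down takes about 3 N at first and up to 10 N lower down; hard stop after 22 mm of cap travel
- blue_cap (a point): centre of the top face of the blue push cap; size, lever, spring and travel as for the red cap
- red_pointer (a point): tip of the red corner's pointer (midway between the ends of its two yellow prongs, 2.4 mm thick), 58 mm above the desk when up
- blue_pointer (a point): tip of the blue corner's pointer, as the red one
- red_mark (a point): middle of the red clip round the red corner's scale. The clip is 30 mm wide and 10 mm high: its upper and lower edges lie 5 mm above and below this point. It stands 32 to 48 mm above the desk, differently each time, and stays where it is. z up
- blue_mark (a point): middle of the blue clip on the blue corner's scale, as the red one, set to a height of its own
- tilt_red (a joint): tilt of the red corner in rad: 0 fully up, grows as the red cap is pressed, stop at 0.32; a spring brings it back to 0
- tilt_blue (a joint): tilt of the blue corner in rad, likewise
- nest (a point): centre of the floor of the round black nest in the middle of the plate (38 mm inside, rim 6 mm high); moves with the plate
- sample_bush: loose sand-coloured bush ring 34 mm across and 20 mm tall that sits in the nest on the plate; origin at the centre of its underside. To be left there
- hex_key: bystander, loose: black L-shaped hex key lying flat, 28 x 78 x 6 mm. Origin at the centre of its underside
- small_ring: bystander, loose: finished steel ring lying flat, 30 mm across, 12 mm tall. Origin at the centre of its underside
- pin_case: bystander, loose: flat dark grey plastic case, 52 x 85 x 22 mm. Origin at the centre of its underside
- oil_bottle: bystander, loose: cream squeeze bottle with a red spout, 49 mm across, 176 mm tall, standing. Origin at the centre of its underside
- brush: bystander, loose: flat paint brush with a wooden handle lying down, 44 x 218 x 13 mm. Origin at the centre of its underside
- spanner: bystander, loose: steel open-ended spanner lying flat, 37 x 183 x 7 mm. Origin at the centre of its underside
- pen_1: bystander, loose: blue and white marker pen lying down, 17 x 135 x 16 mm. Origin at the centre of its underside
Things that resemble listed ones, but are neither listed nor needed, are in the scene too. Leave any turquoise look-alike of the sample_bush alone.

How it is judged:
By the outcome, as a careful person would: the job done as asked, in the order asked, and still so for the second after the job is handed in, with the robot touching nothing.
It also fails if it takes over 45 s, if anything falls off the work surface, if the arm or the gripper's body presses on something with over 40 N, if the wrist force passes 120 N, or if a joint passes its speed limit or range.

## Working session

There is one attempt and no reset: what is moved stays moved. The work goes in short steps, Python scripts to look and compute and a tool call to move; the robot and the scene stay as the last step left them, time stands still between calls to the robot, and variables do not carry over. Pictures are saved under pics/ and viewed, and the job is handed in when it is done.

Besides the shell and the picture viewer there is one more tool, called as name(argument=value, ...), one argument or row to a line, values as JSON. play_rows: Moves the arm, as the interface text tells. Its arguments: {"type":"object","properties":{"targets":{"type":"string"},"force":{"type":"number"}},"required":["targets"]}

```bash
mkdir -p pics; ls; python3 - <<'E'
from bench import ctrl
import cv2
for n in ("side","top"):
    cv2.imwrite(f"pics/{n}0.png",ctrl.snapshot(n)); print(n,ctrl.camera_params(n))
s=ctrl.observe()
for k in s: print(k,s[k])
E
```

```text
pics
side {'fx': 482.45831122544894, 'fy': 482.45831122544894, 'cx': 313.39670407224077, 'cy': 234.3132635912898, 'k1': -0.004126025451683367, 'position': array([0.60101715, 1.13550483, 0.6218763 ]), 'orientation': array([-2.01484181e+00,  1.85569911e-03,  3.08792482e+00])}
top {'fx': 598.1711581239108, 'fy': 598.1711581239108, 'cx': 319.7353326431461, 'cy': 242.69114746616512, 'k1': -0.14985952151742957, 'position': array([0.43552588, 0.01874874, 1.43810929]), 'orientation': array([-3.05914674, -0.00430529, -1.54703054])}
time 0.1
joint_positions [-1.36999143  0.46830525 -0.01159268  1.60350452  0.0059876   1.07137805
 -0.05630384]
dq [ 0.00019363 -0.00233904  0.00229516 -0.00152058  0.0011229  -0.00039662
 -0.00065072]
tau [ 1.02319955e-03 -5.21653283e+01 -1.25553104e-02 -2.44369107e+01
 -5.67690586e-02  1.40871407e-02  5.01413763e-05]
eef_pos [0.15685285 0.6302686  0.21373629]
tool_rot [3.14148561e+00 1.55705444e-03 1.32690791e+00]
contact_force [ 0.01544236  0.78675565 -0.38258872]
ft_torque [0.03300227 0.01772397 0.01680129]
gripper_width 0.0923921376819565
```

View pics/side0.png

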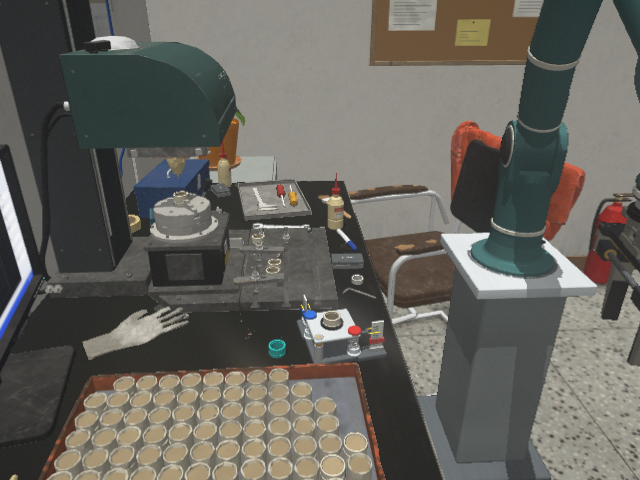

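View pics/top0.png

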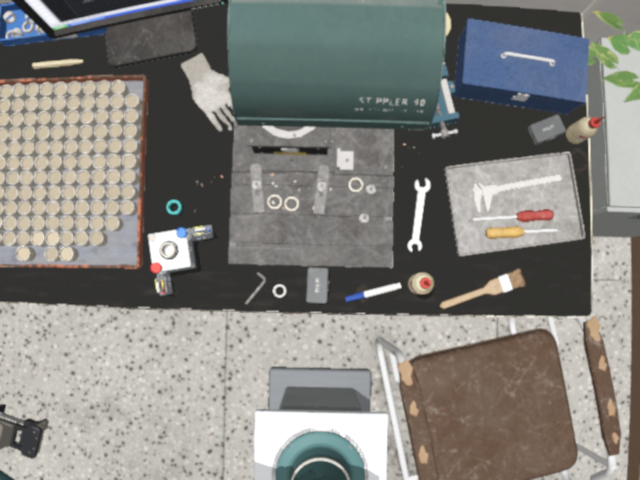

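The side view shows the unit at about (335,335), with the blue cap at (310,315) and the red cap at (354,330). In the top view the unit is at (170,250), blue cap (181,232), red cap (156,268). I'll enlarge both.

```bash
python3 - <<'E'
import cv2
a=cv2.imread("pics/side0.png")[285:370,285:395]; cv2.imwrite("pics/side0c.png",cv2.resize(a,None,fx=7,fy=7,interpolation=cv2.INTER_CUBIC))
a=cv2.imread("pics/top0.png")[215:305,135:225]; cv2.imwrite("pics/top0c.png",cv2.resize(a,None,fx=6.5,fy=6.5,interpolation=cv2.INTER_CUBIC))
E
```

```text
(no output)
```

View pics/side0c.png

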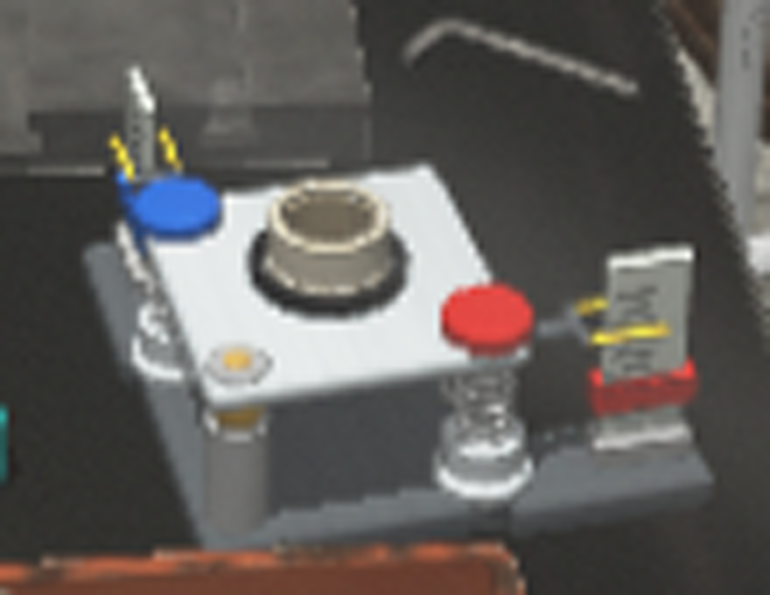

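View pics/top0c.png

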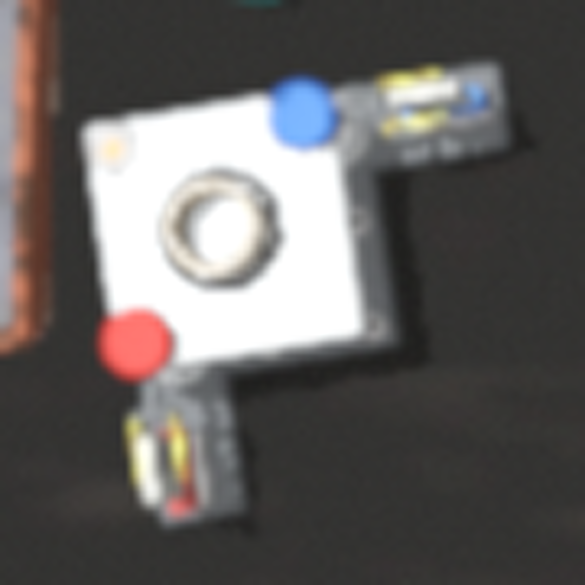

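```bash
cat > h.py <<'E'
import numpy as np, cv2
from scipy.spatial.transform import Rotation as R
from scipy.optimize import least_squares
from bench import ctrl
P={n:ctrl.camera_params(n) for n in("side","top")}
def proj(n,X):
    p=P[n]; X=np.atleast_2d(X); c=(X-p['position'])@R.from_euler('xyz',p['orientation']).as_matrix()
    s=c[:,:2]/c[:,2:]; s=s*(1+p['k1']*(s**2).sum(1,keepdims=True))
    return s*[p['fx'],p['fy']]+[p['cx'],p['cy']]
def world(q,B):
    c,s=np.cos(q[2]),np.sin(q[2]); B=np.atleast_2d(B)/1000.
    return np.c_[q[0]+c*B[:,0]-s*B[:,1], q[1]+s*B[:,0]+c*B[:,1], B[:,2]]
S=lambda x,y:((x+.5)/7-.5+285,(y+.5)/7-.5+285)
T=lambda x,y:((x+.5)/6.5-.5+135,(y+.5)/6.5-.5+215)
E
cat > fit.py <<'E'
from h import *
obs=[("side",(-35,35,69),S(487,316)),("side",(35,-35,69),S(176,207)),("side",(-45,-45,62),S(430,165)) ,
("side",(45,45,54),S(212,404)),("side",(0,0,82),S(329,213)),
("top",(-35,35,69),T(135,345)),("top",(35,-35,69),T(303,113)),("top",(0,0,82),T(217,227)),("top",(-45,-45,62),T(362,335)),("top",(45,45,62),T(84,128))]
def f(q,full=False):
    # per-camera pixel offset with prior (calibration error ~2mm)
    r=[]
    for n,b,o in obs:
        off=q[3:5] if n=="side" else q[5:7]
        r.append(proj(n,world(q,b))[0]+off-o)
    return np.r_[np.ravel(r),q[3:]*.5]
s=least_squares(f,[.4,.35,0,0,0,0,0])
q=s.x; print(q); print(s.fun.reshape(-1,2).round(1))
np.save("q.npy",q)
print("red,blue,nest",world(q,[(-35,35,69),(35,-35,69),(0,0,58)]).round(4))
print("red clip z fit")
E
python3 fit.py
```

```text
[ 0.52452916  0.3637096   0.18458882 -0.53023286  0.68238843 -0.69538199
  0.33421094]
[[ 0.  -1.1]
 [ 0.  -1.1]
 [ 0.6 -0.4]
 [-0.4  2.3]
 [-0.1  0.1]
 [ 0.5 -0.5]
 [-0.2  0.6]
 [-0.9 -0.1]
 [ 0.5 -0. ]
 [ 0.3 -0.1]
 [-0.3  0.3]
 [-0.3  0.2]]
red,blue,nest [[0.4837 0.3917 0.069 ]
 [0.5654 0.3357 0.069 ]
 [0.5245 0.3637 0.058 ]]
red clip z fit
```

```bash
sed -i '/(45,45,54),S/s/("side",(45,45,54),S(212,404)),//' fit.py; python3 fit.py; cat > draw.py <<'E'
from h import *
q=np.load("q.npy")
def box(c,dx,dy,z0,z1): return [(c[0]+a*dx/2,c[1]+b*dy/2,z) for z in(z0,z1) for a,b in((-1,-1),(1,-1),(1,1),(-1,1))]
def render(n,img,x0,y0,w,h,k,zr,zb,out):
    im=cv2.resize(img[y0:y0+h,x0:x0+w],None,fx=k,fy=k,interpolation=cv2.INTER_CUBIC)
    off=q[3:5] if n=="side" else q[5:7]
    def pt(b): u=(proj(n,world(q,b))[0]+off-[x0,y0]+.5)*k-.5; return tuple(int(v) for v in u.round())
    for B,col in ((box((-85,35),30,7,zr-5,zr+5),(0,0,255)),(box((35,-85),7,30,zb-5,zb+5),(255,120,0))):
        p=[pt(b) for b in B]
        for i in range(4):
            for a,b in((i,(i+1)%4),(4+i,4+(i+1)%4),(i,4+i)): cv2.line(im,p[a],p[b],col,1)
    for b in((-85,35,58),(35,-85,58),(-35,35,69),(35,-35,69),(35,35,62)): cv2.drawMarker(im,pt(b),(0,255,0),0,10,1)
    cv2.imwrite(out,im)
E
python3 - <<'E'
from draw import *
render("side",cv2.imread("pics/side0.png"),285,285,110,85,7,40,40,"pics/d1.png")
render("top",cv2.imread("pics/top0.png"),135,215,90,90,6.5,40,40,"pics/d2.png")
E
```

```text
[ 0.52497493  0.36611056  0.18942138 -0.49264023  0.56760271  0.26491509
  0.54164596]
[[ 0.1 -0.5]
 [-0.2 -0.5]
 [ 0.4  0.2]
 [-0.2  0.7]
 [ 0.5 -0.5]
 [-0.3  0.5]
 [-1.  -0.1]
 [ 0.5 -0.1]
 [ 0.2 -0. ]
 [-0.2  0.3]
 [ 0.1  0.3]]
red,blue,nest [[0.484  0.3939 0.069 ]
 [0.5659 0.3383 0.069 ]
 [0.525  0.3661 0.058 ]]
red clip z fit
```

View pics/d1.png

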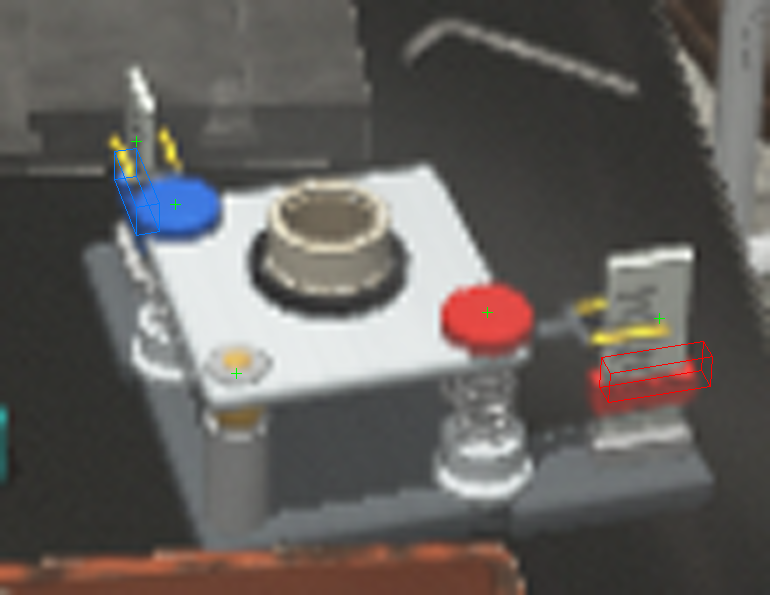

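View pics/d2.png

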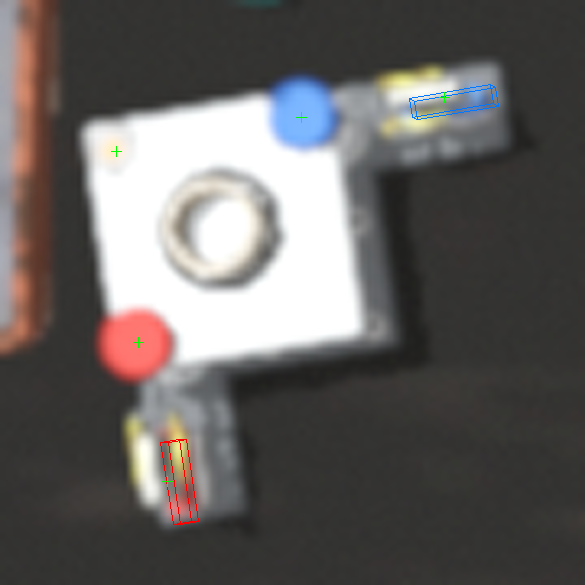

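```bash
python3 - <<'E'
import cv2,numpy as np
a=cv2.imread("pics/side0.png")
c1=cv2.resize(a[315:352,362:390],None,fx=14,fy=14,interpolation=cv2.INTER_NEAREST)
c2=cv2.resize(a[290:327,295:323],None,fx=14,fy=14,interpolation=cv2.INTER_NEAREST)
cv2.imwrite("pics/z1.png",np.hstack([c1,c2]))
E
```

```text
(no output)
```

View pics/z1.png

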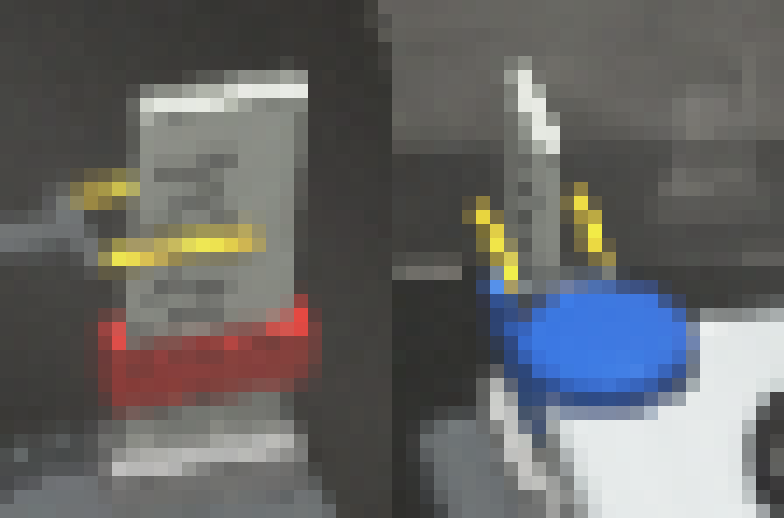

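```bash
python3 - <<'E'
from h import *
q=np.load("q.npy"); off=q[3:5]
pr=lambda b: proj("side",world(q,b))[0]+off
for t in(6,10):
  for o,nm in((((369.5,341.6)),"redL"),((383.5,339.7),"redR")):
    s=least_squares(lambda v: pr((v[0],35+t/2,v[1]))-o,[-85,40]); print(t,nm,s.x)
Z=lambda x,y:(295+(x-392)/14-.5,290+y/14-.5)
for t in(6,10):
  for o,nm in((Z(540,435),"blue near bottom"),(Z(484,282),"far top"),(Z(488,318),"far bottom?")):
    s=least_squares(lambda v: pr((35+t/2,v[0],v[1]))-o,[-85,40]); print(t,nm,s.x)
# prong & scale references
Y=lambda x,y:(362+x/14-.5,315+y/14-.5)
for t in(2,):
  for o,nm in((Y(300,84),"scale top R"),(Y(140,98),"scale top L")):
    s=least_squares(lambda v: pr((v[0],35+t/2,v[1]))-o,[-85,40]); print(nm,s.x)
for y in(41,43): print("near prong end",least_squares(lambda v: pr((v[0],y,v[1]))-Y(265,243),[-85,40]).x)
for x in (41,43): print("blue left prong end",least_squares(lambda v: pr((x,v[0],v[1]))-Z(470,207),[-85,40]).x, least_squares(lambda v: pr((x,v[0],v[1]))-Z(512,280),[-85,40]).x)
print(least_squares(lambda v: pr((35,v[0],v[1]))-Z(524,70),[-85,40]).x,least_squares(lambda v: pr((35,v[0],v[1]))-Z(553,146),[-85,40]).x)
E
```

```text
6 redL [-66.17570615  36.33837377]
6 redR [-94.98785275  35.44437142]
10 redL [-65.36318886  38.00345548]
10 redR [-94.09340297  37.11199538]
6 blue near bottom [-62.53042684  33.89977838]
6 far top [-100.10412199   36.08294748]
6 far bottom? [-97.6031067   31.17888169]
10 blue near bottom [-53.67516191  40.37700887]
10 far top [-90.83494005  42.53612787]
10 far bottom? [-88.36147609  37.68608608]
scale top R [-91.72657535  79.7364883 ]
scale top L [-68.58166007  81.46847111]
near prong end [-86.0881824  57.8990204]
near prong end [-85.2153172   59.50966077]
blue left prong end [-95.39154109  53.19007065] [-66.75044998  58.95862399]
blue left prong end [-86.0194065   59.56005556] [-57.69913082  65.26399401]
[-83.89515476  83.62309357] [-65.22768062  82.19011905]
```

The side crop shows the red clip's near face between zoomed rows 350 and 408, below the near prong (row 243). The blue clip shows as a dark blue strip left of the blue cap, (484,277) to (540,435). First estimates of the clip middles are about 36 mm for red and 36–39 mm for blue. I'll refine these by comparing prong with clip while pressing. First move: go above the red cap with the gripper shut.

play_rows(
  targets="33 -24 0 0 0 0.043 -1;33 -24 0 0 0 0.043 -1;33 -24 0 0 0 0.043 -1;33 -24 0 0 0 0.043 -1;33 -24 0 0 0 0.043 -1;33 -24 0 0 0 0.043 -1;33 -24 0 0 0 0.043 -1;33 -24 0 0 0 0.043 -1;33 -24 0 0 0 0.043 -1;30 -20 0 0 0 0.043 -1;0 0 0 0 0 0 -1;0 0 0 0 0 0 -1;0 0 0 0 0 0 -1",
)

```text
time: 1.4
eef_pos: [0.4825, 0.3958, 0.2143]
tool_rot: [-3.14, -0.0, 1.759]
contact_force: [-1.4, 0.4, 0.1]
gripper_width: 0.0004
```

play_rows(
  targets="1 -2 -35 0 0 0 -1;0 0 -35 0 0 0 -1;0 0 -35 0 0 0 -1;0 0 -24 0 0 0 -1;0 0 0 0 0 0 -1",
)

```text
time: 1.9
eef_pos: [0.4812, 0.3925, 0.082]
tool_rot: [-3.135, 0.003, 1.76]
contact_force: [-0.5, -1.0, -0.4]
gripper_width: 0.001
```

```bash
cat > look.py <<'E'
import sys,cv2,numpy as np
from bench import ctrl
n=sys.argv[1]
a=ctrl.snapshot("side"); cv2.imwrite(f"pics/{n}_full.png",a)
cv2.imwrite(f"pics/{n}.png",cv2.resize(a[290:355,295:395],None,fx=8,fy=8,interpolation=cv2.INTER_NEAREST))
s=ctrl.observe(); print(s['time'],s['eef_pos'].round(4),s['contact_force'].round(1))
E
python3 look.py a1
```

```text
1.95 [0.4827 0.3934 0.0843] [ 0.  -0.2  0.8]
```

View pics/a1.png

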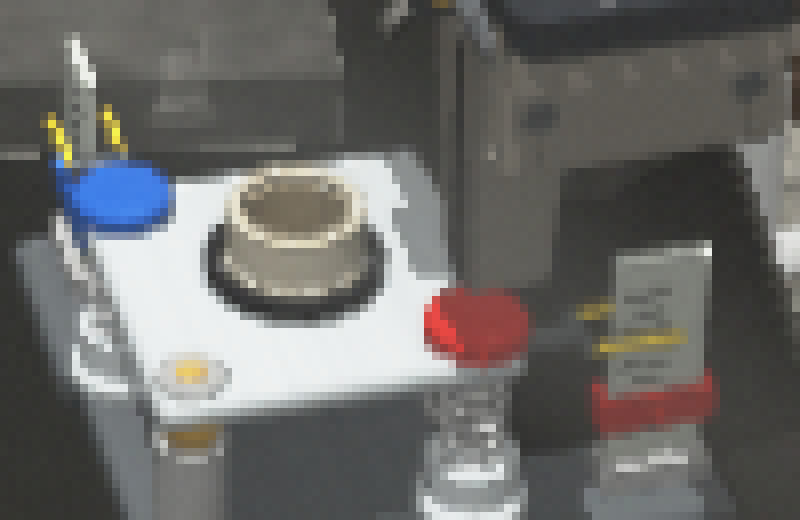

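```bash
python3 - <<'E'
from h import *
q=np.load("q.npy")
for X in((.4827,.3934,.0843),(.4840,.3939,.069),(.4827,.3934,.069)):
    print(((proj("side",X)[0]-[295,290]+.5)*8).round(), ((proj("side",X)[0]+q[3:5]-[295,290]+.5)*8).round())
# finger footprint corners
R3=R.from_euler('xyz',[3.1416,0,1.76]).as_matrix()
for a in(-.018,.018):
  for b in(-.01,.01): print(((proj("side",np.array([.4827,.3934,.0843])+R3@[a,b,0])[0]-[295,290]+.5)*8).round())
E
```

```text
[489. 258.] [485. 263.]
[482. 313.] [478. 318.]
[487. 312.] [483. 316.]
[505. 209.]
[425. 221.]
[555. 297.]
[473. 310.]
```

```bash
python3 - <<'E'
import cv2
from bench import ctrl
a=ctrl.snapshot("top"); cv2.imwrite("pics/t2f.png",a)
cv2.imwrite("pics/t2.png",cv2.resize(a[200:310,110:230],None,fx=5,fy=5,interpolation=cv2.INTER_CUBIC))
cv2.imwrite("pics/a1z.png",cv2.resize(cv2.imread("pics/a1_full.png")[300:345,335:395],None,fx=12,fy=12,interpolation=cv2.INTER_CUBIC))
E
```

```text
(no output)
```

View pics/t2.png

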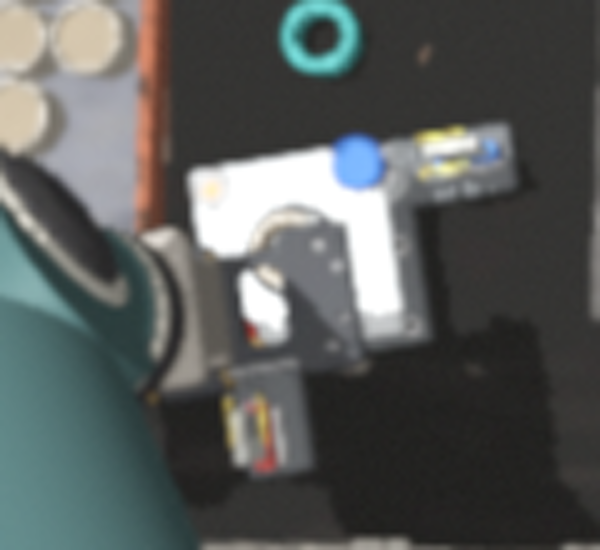

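View pics/a1z.png

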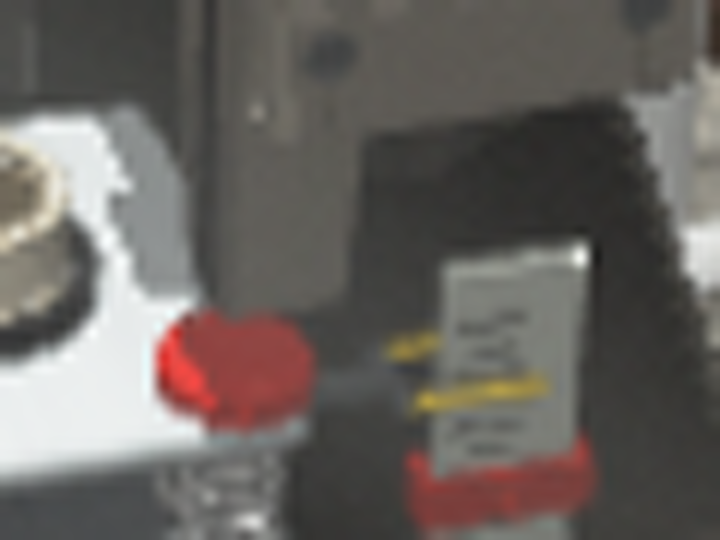

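The finger's lower end, at about (505,288) in the crop, sits over the red cap at (478,325), as projected. I'll press gently and then look.

play_rows(
  targets="2 1 -7 0 0 0 -1;0 0 -4 0 0 0 -1;0 0 -4 0 0 0 -1;0 0 -4 0 0 0 -1;0 0 -2 0 0 0 -1;0 0 0 0 0 0 -1;0 0 0 0 0 0 -1",
)

```text
time: 2.7
eef_pos: [0.4868, 0.394, 0.065]
tool_rot: [-3.141, -0.0, 1.757]
contact_force: [-3.0, -0.5, 5.4]
gripper_width: 0.0002
```

```bash
python3 look.py a2; python3 - <<'E'
import cv2
cv2.imwrite("pics/a2z.png",cv2.resize(cv2.imread("pics/a2_full.png")[300:345,335:395],None,fx=12,fy=12,interpolation=cv2.INTER_CUBIC))
E
```

```text
2.75 [0.4868 0.394  0.065 ] [-2.5 -0.3  4.5]
```

View pics/a2z.png

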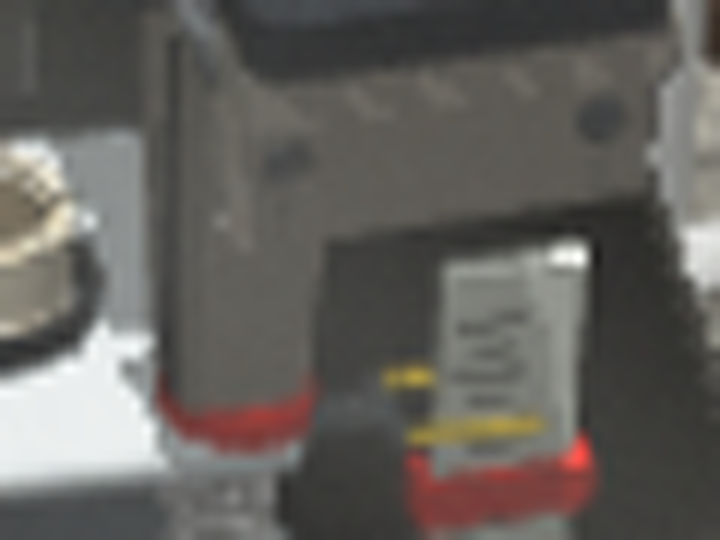

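The near prong is now at row 432 at x=480, and the red clip spans rows 470–522 there. That leaves about 13 mm of pointer travel, so about 6.5 mm at the cap.

play_rows(
  targets="-1 0 -2 0 0 0 -1;-1 0 -2 0 0 0 -1;0 0 -2 0 0 0 -1;0 0 0 0 0 0 -1;0 0 0 0 0 0 -1",
)

```text
time: 3.25
eef_pos: [0.4863, 0.3941, 0.0596]
tool_rot: [3.139, -0.001, 1.757]
contact_force: [-0.0, -0.8, 7.0]
gripper_width: 0.0007
```

```bash
python3 look.py a3; python3 - <<'E'
import cv2
cv2.imwrite("pics/a3z.png",cv2.resize(cv2.imread("pics/a3_full.png")[300:345,335:395],None,fx=12,fy=12,interpolation=cv2.INTER_CUBIC))
E
```

```text
3.3 [0.4863 0.3941 0.0596] [-0.7 -0.3  7.2]
```

View pics/a3z.png

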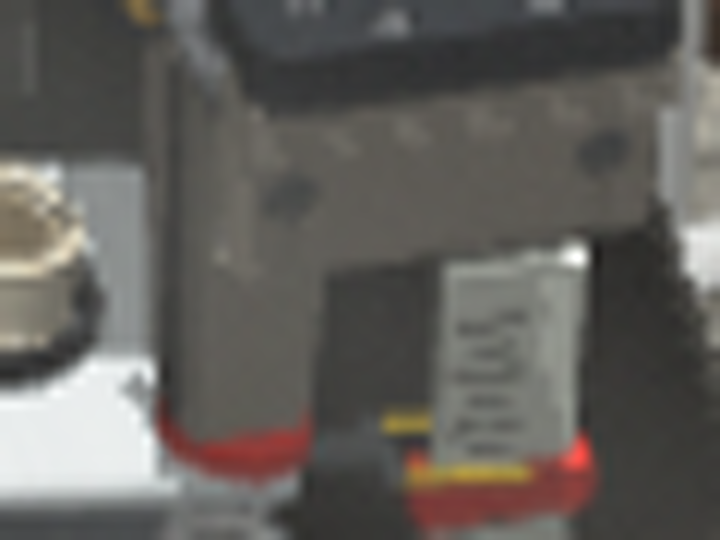

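The tip end of the prong at (528,472) is just inside the clip, which spans rows 460–515 there with its middle at about 488. It needs about 3.5 mm more pointer travel, so about 1.8 mm at the cap, and then the hold.

play_rows(
  targets="0 0 -1.2 0 0 0 -1;0 0 -0.8 0 0 0 -1;0 0 0 0 0 0 -1;0 0 0 0 0 0 -1;0 0 0 0 0 0 -1",
)

```text
time: 3.8
eef_pos: [0.4863, 0.3941, 0.0578]
tool_rot: [3.139, -0.001, 1.757]
contact_force: [-0.6, -0.6, 7.5]
gripper_width: 0.0002
```

```bash
python3 look.py a4; python3 - <<'E'
import cv2
cv2.imwrite("pics/a4z.png",cv2.resize(cv2.imread("pics/a4_full.png")[300:345,335:395],None,fx=12,fy=12,interpolation=cv2.INTER_CUBIC))
E
```

```text
3.85 [0.4863 0.3941 0.0577] [-1.1 -0.7  8.2]
```

View pics/a4z.png

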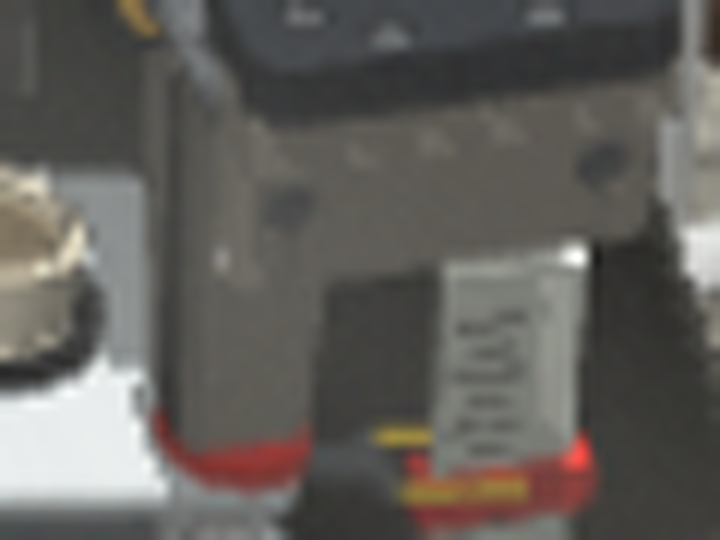

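The prong tip, at (525,488), is now level with the middle of the red clip (rows 460–515). I'll hold 1.2 s and then lift.

play_rows(
  targets="0 0 0 0 0 0 -1;0 0 0 0 0 0 -1;0 0 0 0 0 0 -1;0 0 0 0 0 0 -1;0 0 0 0 0 0 -1;0 0 0 0 0 0 -1;0 0 0 0 0 0 -1;0 0 0 0 0 0 -1;0 0 0 0 0 0 -1;0 0 0 0 0 0 -1;0 0 0 0 0 0 -1;0 0 3 0 0 0 -1;0 0 4 0 0 0 -1;0 0 5 0 0 0 -1;0 0 6 0 0 0 -1;0 0 20 0 0 0 -1;0 0 30 0 0 0 -1;0 0 30 0 0 0 -1;0 0 0 0 0 0 -1;0 0 0 0 0 0 -1",
)

```text
time: 5.85
eef_pos: [0.4847, 0.3938, 0.1549]
tool_rot: [3.141, -0.0, 1.757]
contact_force: [-0.2, -0.3, -0.3]
gripper_width: 0.0005
```

```bash
python3 look.py a5; python3 - <<'E'
from h import *
s=ctrl.observe(); q=np.load("q.npy")
print(s['tool_rot'], (world(q,[(35,-35,69)])[0]-s['eef_pos'])*1000)
E
```

```text
5.9 [0.4842 0.3933 0.1539] [ 1.3 -0.6 -0.3]
[-3.14024947e+00  7.12192817e-04  1.75709820e+00] [ 81.69054471 -54.98330274 -84.87561976]
```

View pics/a5.png

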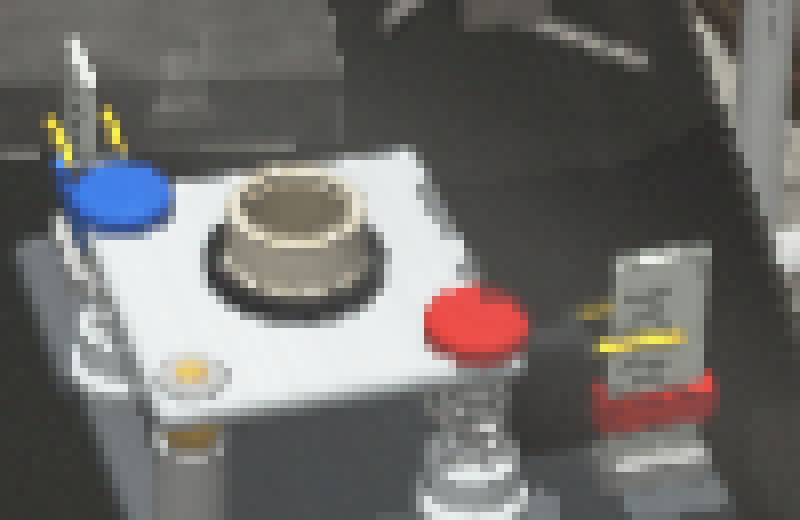

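The red corner is back up: prong at row 340 as before, clip unmoved. Next I'll refine the blue clip height from the image rows of its ends.

```bash
python3 - <<'E'
from h import *
q=np.load("q.npy")
def zz(b): u=(proj("side",world(q,b))[0]+q[3:5]+.5-[295,290])*14; return (u+[392,0]).round()
print("cap centre pred",zz((35,-35,69)),"obs 605,338?")
print("prong L far/near",zz((41,-85,58)),zz((41,-66,58)),"R",zz((29,-85,58)))
print("scale top far/near",zz((35,-92,78)),zz((35,-68,78)))
for z in(32,36,40,44,48): print(z,"far top L",zz((38.3,-95,z+5)),"far bot L",zz((38.3,-95,z-5)),"near bot",zz((38.3,-65,z-5)),"near top",zz((38.3,-65,z+5)))
a=cv2.imread("pics/a5_full.png")
cv2.imwrite("pics/b0.png",cv2.resize(a[290:326,296:322],None,fx=22,fy=16,interpolation=cv2.INTER_NEAREST))
print(a[306:324,300:309].tolist().__len__())
for r in range(306,324): print(r,[tuple(int(c) for c in v) for v in a[r,300:309]])
E
```

```text
cap centre pred [602. 338.] obs 605,338?
prong L far/near [485. 218.] [513. 288.] R [563. 207.]
scale top far/near [512.  74.] [549. 160.]
32 far top L [489. 296.] far bot L [490. 351.] near bot [535. 464.] near top [534. 408.]
36 far top L [489. 274.] far bot L [490. 329.] near bot [534. 442.] near top [534. 386.]
40 far top L [489. 252.] far bot L [490. 307.] near bot [534. 420.] near top [534. 363.]
44 far top L [488. 229.] far bot L [489. 285.] near bot [534. 397.] near top [533. 341.]
48 far top L [488. 207.] far bot L [489. 263.] near bot [534. 375.] near top [533. 318.]
18
306 [(65, 71, 72), (59, 117, 129), (74, 216, 232), (105, 114, 113), (104, 109, 108), (132, 138, 136), (135, 143, 140), (71, 73, 74), (73, 124, 133)]
307 [(65, 68, 69), (68, 115, 123), (78, 236, 243), (101, 143, 149), (89, 92, 91), (130, 137, 135), (136, 143, 140), (70, 73, 74), (71, 111, 123)]
308 [(63, 66, 67), (65, 78, 82), (72, 150, 166), (93, 215, 223), (106, 110, 109), (126, 132, 129), (130, 137, 135), (73, 76, 75), (75, 81, 83)]
309 [(53, 56, 56), (77, 65, 58), (157, 145, 130), (80, 243, 244), (98, 98,
[... 1445 characters left out ...]
, 74), (122, 98, 85), (184, 172, 162), (178, 151, 136), (174, 147, 135)]
320 [(131, 127, 122), (114, 114, 111), (140, 142, 142), (203, 205, 204), (140, 127, 119), (122, 88, 75), (178, 178, 172), (230, 230, 225), (240, 240, 237)]
321 [(124, 120, 117), (121, 117, 112), (110, 111, 110), (210, 213, 213), (200, 204, 202), (105, 94, 85), (138, 139, 135), (221, 221, 217), (238, 238, 235)]
322 [(125, 122, 116), (123, 121, 116), (126, 126, 123), (201, 203, 204), (201, 203, 203), (118, 122, 120), (122, 125, 121), (192, 192, 187), (234, 233, 229)]
323 [(124, 123, 118), (124, 121, 117), (114, 113, 110), (138, 139, 139), (204, 206, 207), (166, 170, 169), (129, 131, 129), (161, 161, 156), (229, 229, 225)]
```

View pics/b0.png

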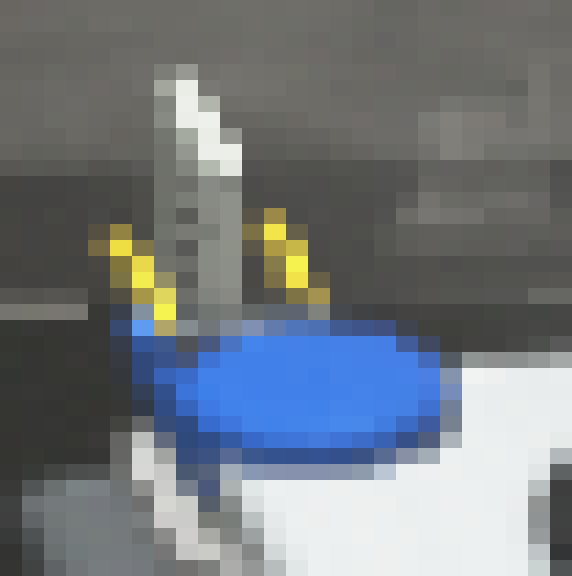

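Measured relative to the scale top and the prong, the blue clip's middle comes out at about 35 mm (34–37). I'll go over the blue cap and descend.

play_rows(
  targets="27 -18 0 0 0 0 -1;27 -18 0 0 0 0 -1;27 -19 0 0 0 0 -1;0 0 0 0 0 0 -1;0 0 -25 0 0 0 -1;0 0 -25 0 0 0 -1;0 0 -20 0 0 0 -1;0 0 -4 0 0 0 -1;0 0 0 0 0 0 -1;0 0 0 0 0 0 -1",
)

```text
time: 6.9
eef_pos: [0.5661, 0.3392, 0.0811]
tool_rot: [3.141, -0.0, 1.757]
contact_force: [-0.3, 0.0, 0.9]
gripper_width: 0.0007
```

```bash
python3 look.py b1
```

```text
6.95 [0.5664 0.3393 0.0816] [-0.3  0.   0.6]
```

View pics/b1.png

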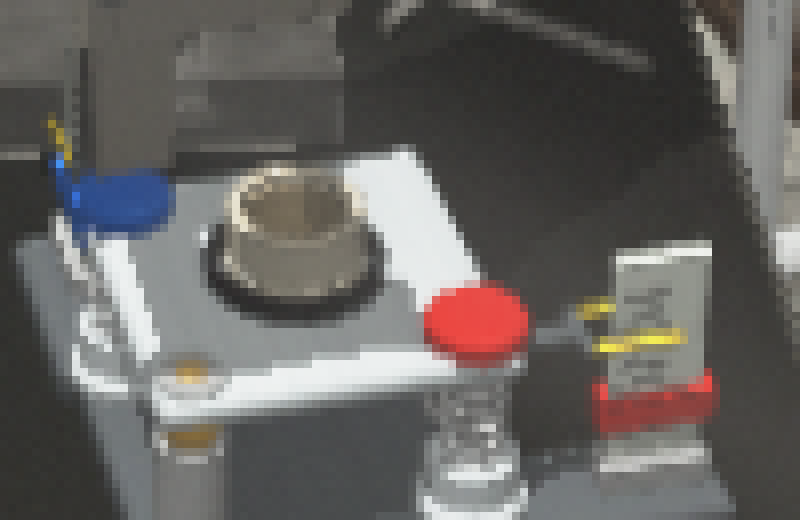

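The finger is over the blue cap (finger x 88–175, cap centre 122), and the left prong and clip edge stay visible at (45–75,120–200). Now a gentle press.

play_rows(
  targets="2 0 -6 0 0 0 -1;0 0 -4 0 0 0 -1;0 0 -4 0 0 0 -1;0 0 -2.5 0 0 0 -1;0 0 -2.5 0 0 0 -1;0 0 0 0 0 0 -1;0 0 0 0 0 0 -1",
)

```text
time: 7.65
eef_pos: [0.5687, 0.3382, 0.0624]
tool_rot: [3.141, 0.001, 1.756]
contact_force: [-0.6, -1.6, 6.6]
gripper_width: 0.0008
```

```bash
cat > zb.py <<'E'
import sys,cv2,numpy as np
a=cv2.imread("pics/a5_full.png");b=cv2.imread(f"pics/{sys.argv[1]}_full.png")
cv2.imwrite(f"pics/{sys.argv[1]}z.png",np.hstack([cv2.resize(i[294:330,294:320],None,fx=15,fy=15,interpolation=cv2.INTER_NEAREST) for i in(a,b)]))
E
python3 look.py b2; python3 zb.py b2
```

```text
7.7 [0.5687 0.3382 0.0624] [-0.4 -1.6  5.4]
```

View pics/b2z.png

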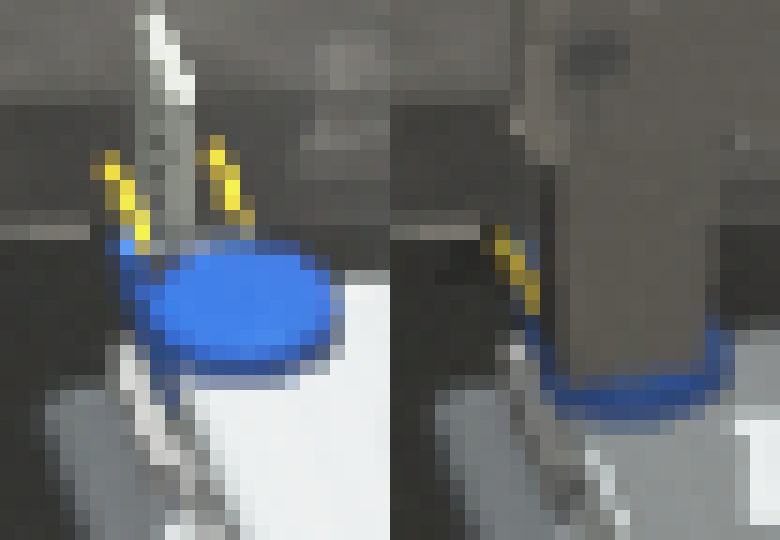

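The blue pointer tip has dropped about 13 mm to about 45 mm, which matches the lever model for a TCP height of 62.4 mm. Relative to the prong, the clip's middle is about 34.5 mm. I'll go most of the way and look.

play_rows(
  targets="-1 0 -2 0 0 0 -1;0 0 -1.5 0 0 0 -1;0 0 -0.8 0 0 0 -1;0 0 0 0 0 0 -1;0 0 0 0 0 0 -1",
)

```text
time: 8.2
eef_pos: [0.5685, 0.3381, 0.0586]
tool_rot: [3.139, 0.0, 1.756]
contact_force: [0.3, -2.2, 6.5]
gripper_width: 0.0003
```

```bash
python3 look.py b3; python3 zb.py b3; python3 - <<'E'
import cv2
from bench import ctrl
a=ctrl.snapshot("top"); cv2.imwrite("pics/t3.png",cv2.resize(a[215:275,170:230],None,fx=9,fy=9,interpolation=cv2.INTER_NEAREST))
E
```

```text
8.25 [0.5685 0.3381 0.0586] [ 0.5 -2.3  7.3]
```

View pics/b3z.png

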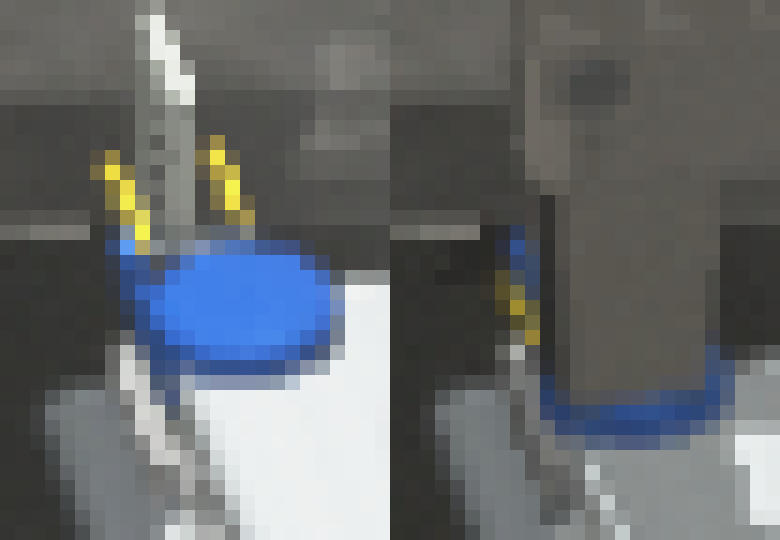

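View pics/t3.png

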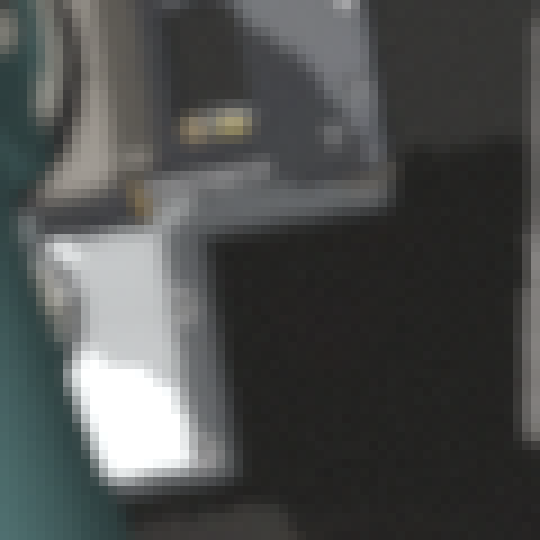

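In b3z the prong tip is at about row 312.9 and the clip band at the tip spans about 312.3–316.3 (middle about 314.3). So it is in the upper part and needs about 2.5 mm more, 1.2 mm at the cap. The top view doesn't show the blue scale, because the gripper hides it. I'll make the last step and hold.

play_rows(
  targets="0 0 -0.7 0 0 0 -1;0 0 -0.5 0 0 0 -1;0 0 0 0 0 0 -1;0 0 0 0 0 0 -1;0 0 0 0 0 0 -1",
)

```text
time: 8.8
eef_pos: [0.5686, 0.3381, 0.0575]
tool_rot: [3.139, 0.0, 1.756]
contact_force: [-0.2, -2.8, 8.2]
gripper_width: 0.0002
```

```bash
python3 look.py b4; python3 zb.py b4
```

```text
8.85 [0.5685 0.3381 0.0575] [ 0.1 -1.9  7.6]
```

View pics/b4z.png

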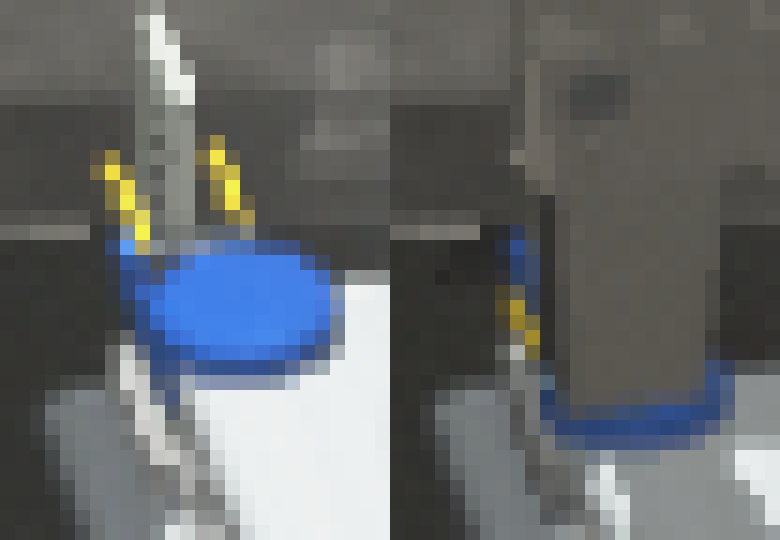

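The prong tip is at about row 313.9, close to the band's middle (about 314.3). Hold 1.2 s, then lift away.

play_rows(
  targets="0 0 0 0 0 0 -1;0 0 0 0 0 0 -1;0 0 0 0 0 0 -1;0 0 0 0 0 0 -1;0 0 0 0 0 0 -1;0 0 0 0 0 0 -1;0 0 0 0 0 0 -1;0 0 0 0 0 0 -1;0 0 0 0 0 0 -1;0 0 0 0 0 0 -1;0 0 0 0 0 0 -1;0 0 3 0 0 0 -1;0 0 4 0 0 0 -1;0 0 5 0 0 0 -1;0 0 6 0 0 0 -1;0 0 20 0 0 0 -1;0 0 35 0 0 0 -1;0 0 40 0 0 0 -1;0 0 40 0 0 0 -1;0 0 0 0 0 0 -1",
)

```text
time: 10.85
eef_pos: [0.5692, 0.341, 0.2155]
tool_rot: [3.132, -0.005, 1.758]
contact_force: [-0.6, 0.8, -1.0]
gripper_width: 0.0002
```

```bash
python3 look.py b5;python3 - <<'E'
import cv2
from bench import ctrl
cv2.imwrite("pics/t5.png",ctrl.snapshot("top"))
E
```

```text
10.9 [0.5678 0.3402 0.2124] [0.6 0.6 0.6]
```

View pics/b5.png

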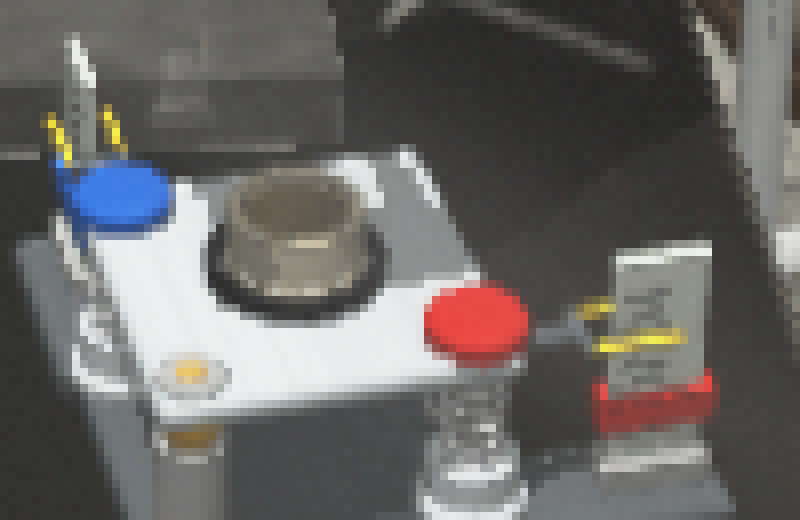

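View pics/t5.png

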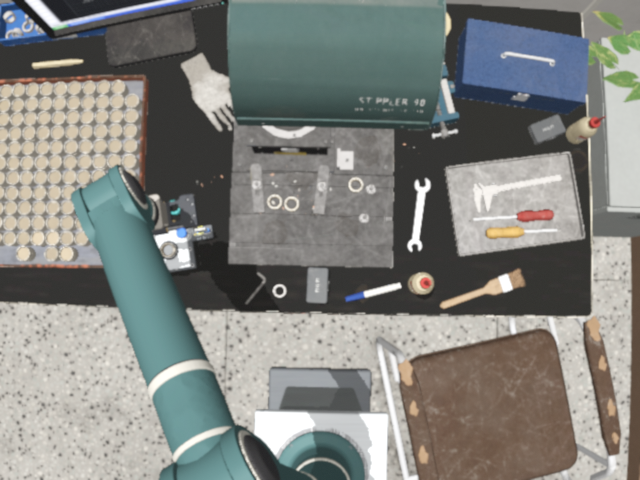

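Both prongs are back at their starting rows, the bush is still in the nest and the other items haven't moved. The gripper is clear of everything, so I'm handing in.

```bash
python3 -c "
from bench import ctrl
print(ctrl.sign_off())"
```

```text
the job is handed in; nothing more can be done
None
```

I pressed the red corner and then the blue corner with the closed fingertips, holding each pointer within its clip for more than a second before letting it come fully up. I handed in at about 11 s.

- **Red:** the prong tip was level with the middle of the red clip when I looked just before the hold. The pointer was at about 36 mm with the fingertips at 57.7 mm, and the push was about 8 N.
- **Blue:** the prong tip was within about 1 mm of my estimate of the clip's middle, with the pointer at about 35 mm and a push of about 8 N. This reading is less certain, to about ±2 mm. The side camera sees that clip almost edge-on, and the gripper hid it from the top camera, so I worked it out from image rows and the lever geometry. My first rough readings put the clip at 36–39 mm, and measuring against the prong brought it to about 34.5 mm.
- **Last check:** both pointers were back at their starting rows and both clips were where they began. The bush was still in its nest, the other items had not visibly moved, and the gripper was clear at about 0.21 m.

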